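# Slide the battery box into its hold-down bracket

### The job

Push the heavy battery box low down near its base, so that it slides across the table without tipping, into the mouth of the yellow hold-down bracket until it is fully home against the back stop. Then push the red retaining bar round until it is shut across the mouth behind the box. Use fingertips or the outside of the fingers only: do not grip, lift or tip the box or push it by its upper part or handle, and leave everything else on the table where it is.

Things in the scene. Friction and masses are not known exactly. Their poses are not given: they have to be found in the camera images.
- battery: Battery box: upright case, black below, blue lid, black carrying handle; 70 mm along its x, 120 mm along y, 150 mm high (handle, a bar along y, to 179 mm). 1.3 to 2.3 kg, friction 0.48 to 0.72. Origin: centre of the underside; x is the direction it goes into the bracket, z up. Starts 250 to 310 mm before its home, up to 25 mm off the bracket's centre line and 0.2 rad askew.
- push_point (a point): Point on the box's rear face (the one away from the bracket), on its centre line, 30 mm above the table. Pushed here the box slides at 6 to 16 N; pushed higher than about 50 to 70 mm it tips.
- bracket: Yellow hold-down bracket fixed to the table; no floor, the box slides on the table. Origin: on the table, where the centre of the box's underside lies when fully home; x points from mouth to back stop, z up. Back stop face at x = 35 mm; side walls' inner faces at y = +-64 mm (4 mm clearance each side), walls 60 mm high, 8 mm thick, from x = -32 to 43 mm.
- mouth (a point): Middle of the bracket's mouth, on the table, at x = -71 mm in the bracket's frame. Flared yellow guide lips, 26 mm high, open here to about y = +-85 mm and narrow to the side walls at x = -32 mm.
- bar (a joint): Red retaining bar on an upright hinge at the mouth, 26 mm high (32 to 58 mm above the table), 8 mm thick, 120 mm long. 0 = shut, along the bracket's +y, its inner face 7 mm behind a seated box; at value q (rad) it points along (-sin q, cos q) in the bracket's x, y. Range 0 to 2.3; starts open at 1.7 to 2.1. Stiff hinge (0.08 N m, about 1 N at the end), stays where it is left.
- bar_hinge (a point): Point on the bar's hinge axis at the bar's mid height, 45 mm above the table; in the bracket's frame at x = -46 mm, y = -85 mm.
- bar_end (a point): Middle of the free end of the red bar, 115 mm from the hinge axis, 45 mm above the table.
- multimeter: Bystander: yellow multimeter lying flat, 150 x 75 x 41 mm. Origin: centre of the underside. Leave alone.
- tape: Bystander: black roll of tape lying flat, 90 mm across, 24 mm high. Origin: centre of the underside. Leave alone.
- fusebox: Bystander: cardboard fuse carton with a red band, 60 x 90 x 40 mm. Origin: centre of the underside. Leave alone.
- partscase: Bystander: flat pale parts case, 90 x 120 x 32 mm. Origin: centre of the underside. Leave alone.
- driver: Bystander: screwdriver with an orange handle, lying on the table. Leave alone.
- reel: Bystander: orange reel with green flanges, 90 mm across, 50 mm high. Origin: centre of the underside. Leave alone.
- cleaner: Bystander: white bottle with a red cap, 52 mm across, 130 mm high. Origin: centre of the underside. Leave alone.
Things that resemble listed ones, but are neither listed nor needed, are in the scene too. Of the things that look like the bracket, the larger one is meant.

How it is judged (in metres and radians):
On the way, in this order (a step that is already met when the one before it is completed fails the run):
1. the battery box stands fully home in the bracket (x of battery in the frame of bracket between -0.005 and 0.005 m and y of battery in the frame of bracket between -0.008 and 0.008 m and angle between the x axis of battery and the x axis of bracket, either way round below 0.1 rad and angle between battery's own z axis and vertical below 0.05 rad and height (world z) of battery below 0.006 m), for 0.2 s.
2. the red bar is shut behind it (value of joint bar below 0.15 rad), for 0.2 s.
At the end, for the whole second after the job is handed in: The battery box stands upright and at rest on the table in the bracket, within 5 mm of fully home, within 8 mm of the centre line and 0.1 rad of square; the red bar is within 0.15 rad of shut (all of step 1 and value of joint bar below 0.15 rad and linear speed of battery below 0.02 m/s); the robot touches nothing.
It fails at once if the battery box tips by more than 0.17 rad (angle between battery's own z axis and vertical above 0.17 rad).
It fails at once if the battery box is lifted: the centre of its underside rises more than 12 mm (height (world z) of battery above 0.012 m).
It fails at once if the fingers press or hold the box's upper part or handle: the grasp point between the fingers is above 110 mm while they touch it with more than 1 N (height (world z) of the grasp point above 0.11 m and contact force between the fingers and battery above 1 N).
It fails at once if a bystander is moved more than 25 mm (distance of any of multimeter, tape, fusebox, partscase, driver, reel, cleaner from where it was at the start of the episode above 0.025 m).
It also fails if it takes over 72 s, if anything falls off the work surface, if the arm or the gripper's body presses on something with over 40 N, if the wrist force passes 120 N, or if a joint passes its speed limit or range.

### The arm

A 6-joint arm with a two-finger parallel gripper is mounted at the origin on the work surface. World frame = base frame: x ahead of the robot, y to its left, z up, the work surface at z = 0. Lengths are in m, angles in degrees, forces in N, time in s.
With the tool pointing down it reaches from about 0.375 to 0.9 m from the base axis. Payload 3.1 kg.
Tool frame: the origin (TCP) lies at the centre of the arm's flange, where the gripper is bolted on; the fingertips stand 182 mm ahead of it and the grasp point (between the pads) lies bot.grip_point_offset ahead of it (bot.grip_point_offset is the distance from the TCP to the grasp point, in m); x points along the fingers, z is the direction in which the jaws open and shut, and the axes are right-handed (so a half turn about x gives the same grasp; the last joint's range is limited). The gripper opens to 87 mm and grips with 3 to 60 N. Pads are 19 mm wide; open, the fingers measure 117 mm over their backs; the gripper's body (75 mm by 190 mm) begins 51 mm behind the grasp point.
Start: joints at [-85.17, 30.224, 82.088, -0, 67.689, -10.227], TCP at [0.162, -0.604, 0.405] pointing down, gripper open.
Joint ranges: [-176.69, 176.69], [-43.24, 126.21], [12.49, 139.97], [-82, 262], [0, 151.66], [-163.58, 163.58]. Speed limits (degrees/s): [159.86, 159.86, 180, 180, 180, 180].

### API

Orientations are given as a 3x3 rotation matrix whose columns are the frame's x, y, z axes.
In Python, from rig import bot gives the robot as it stands.
- The arm moves only by the tool step_arm, never from a script. Its argument "motion" is a list that holds one entry, the list of rows, each a list of 7 numbers: the turn, a rotation vector about the world's x, y, z in degrees, then the shift along the world's x, y, z in mm, then the finger opening in mm, from 0 to 87. A call has 1 to 12 rows; each row is the pose to reach, as a shift and turn from the pose commanded when the call began; what a row does not reach only later rows make up. A row lasts 1/12 s, in which the tool goes at most 41.7 mm and 7.16 degrees, less where a joint would pass 70% of its speed; a pose out of reach is approached as far as the arm can. A call with a gripper value outside its range is refused whole. The fingers move at their own pace and stop on an object; the grip force is fixed at half the most. Time passes only in rows, so rows that repeat a pose let the fingers close. It gives the time, the measured TCP pose, the force and the opening at its end, in the units of the state.
- bot.read_state(): the state, without advancing time (a new reading comes with each control period).
- bot.capture(name): name is "scene" or "top"; returns a dict with "frame" (480x640x3 uint8, red, green, blue), "range_z" (480x640 float32, m along the optical axis (not along the pixel's ray), 0 where there is no reading), "fx", "fy", "cx", "cy" (pixels), "cam_to_world" (4x4, takes a point from camera to world coordinates). Camera axes: x right, y down, z forward; pixel columns grow to the right and rows downward; lengths in m; the calibration is good to about 2 mm. A picture is of the moment at which its call begins.
- bot.hand_in(): hands the job in, once; it reports no verdict.
The state is a dict: "time_s": time; "joint_positions": joint angles; "qvel": joint speeds; "tau": joint torques, N m; "position": TCP position; "tcp_rot": TCP orientation; "force": force on the tool from outside, world axes, zero at the start; "moment": the same for the moment, N m; "opening": opening from 0.0 (shut) to 1.0 (fully open).
Only numpy, scipy, OpenCV 4.12 (cv2) and the standard library are available. Lean on these libraries where they do the work, as an engineer would, in place of code of your own. Each camera call takes 0.05 s, during which the arm holds its last target.

## Working session

There is one attempt and no reset: what is moved stays moved. The work goes in short steps, Python scripts to look and compute and a tool call to move; the robot and the scene stay as the last step left them, time stands still between calls to the robot, and variables do not carry over. Pictures are saved under pics/ and viewed, and the job is handed in when it is done.

Besides the shell and the picture viewer there is one more tool, called as name([rows], argument=value, ...), one row to a line, values as JSON. step_arm: Moves the arm, as the interface text tells. Its arguments: {"type":"object","properties":{"motion":{"type":"array"}},"required":["motion"]}

```bash
ls; mkdir -p pics; python3 - <<'E'
from rig import bot
import cv2,numpy as np
s=bot.read_state(); print(s['time_s'],s['position'],s['tcp_rot'],s['force'],s['opening'],bot.grip_point_offset)
for n in ('scene','top'):
    c=bot.capture(n); cv2.imwrite(f'pics/{n}0.png',c['frame'][:,:,::-1]); np.savez(f'{n}0.npz',**c)
    print(n,c['fx'],c['cx'],c['cy'],np.round(c['cam_to_world'],3).tolist())
E
```

```text
pics
0.0 [ 0.16236318 -0.60319071  0.40376277] [[-1.88935178e-04  9.65669585e-01  2.59773394e-01]
 [ 2.14168891e-03  2.59773194e-01 -9.65667283e-01]
 [-9.99997689e-01  3.73905277e-04 -2.11724414e-03]] [ 0.40521984 -0.76067801 -0.56642306] 1.0011046512768231 0.1635
scene 498.95569618427777 315.42294263287033 233.32275307068744 [[0.421, 0.788, -0.45, 1.011], [0.907, -0.36, 0.219, -0.279], [0.01, -0.501, -0.866, 1.003], [0.0, 0.0, 0.0, 1.0]]
top 544.5644553079511 319.9142232915343 240.79248970879692 [[-0.026, -0.982, 0.188, 0.254], [-1.0, 0.023, -0.018, -0.029], [0.013, -0.189, -0.982, 1.592], [0.0, 0.0, 0.0, 1.0]]
```

View pics/scene0.png

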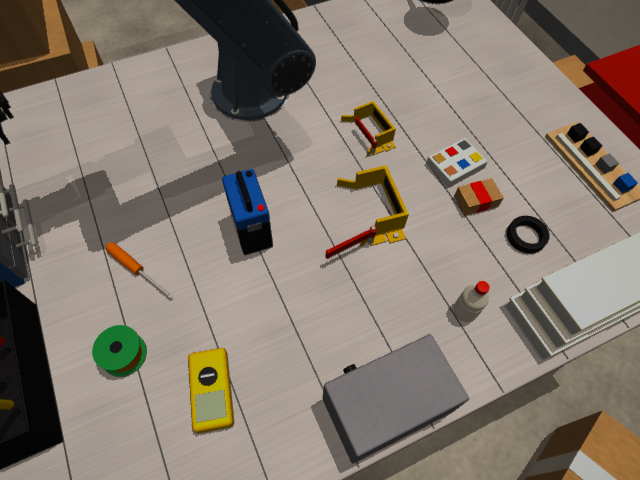

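View pics/top0.png

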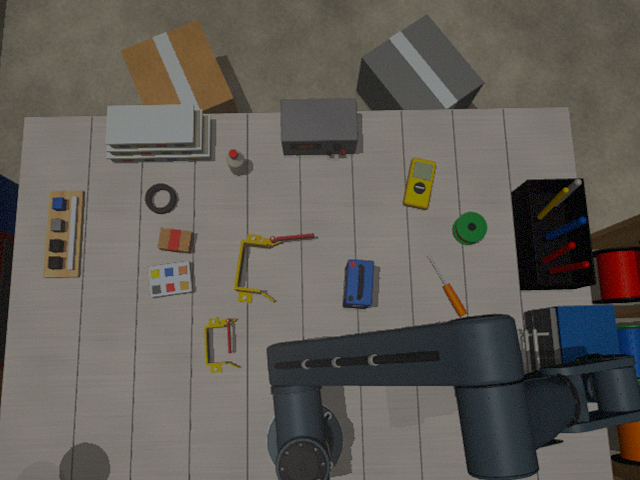

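```bash
cat > h.py <<'E'
import cv2,numpy as np
def pts(c):
    z=c['range_z'];v,u=np.mgrid[0:480,0:640]
    P=np.stack([(u-c['cx'])/c['fx']*z,(v-c['cy'])/c['fy']*z,z,np.ones_like(z)],-1)
    return (P@c['cam_to_world'].T)[...,:3]
def ray(c,u,v,h):
    M=c['cam_to_world'];d=M[:3,:3]@np.array([(u-c['cx'])/c['fx'],(v-c['cy'])/c['fy'],1]);o=M[:3,3]
    return o+d*(h-o[2])/d[2]
def masks(c):
    H=cv2.cvtColor(c['frame'],cv2.COLOR_RGB2HSV)
    h,s,v=[H[...,i].astype(int) for i in range(3)]
    return dict(blue=(h>100)&(h<130)&(s>120)&(v>60),yellow=(h>18)&(h<32)&(s>150)&(v>80),red=((h<7)|(h>172))&(s>150)&(v>60))
E
python3 - <<'E'
import numpy as np,cv2
from h import *
im=[]
for n in ('scene','top'):
    c=dict(np.load(n+'0.npz'));P=pts(c);m=masks(c)
    for k,hh in (('blue',(.14,.16)),('yellow',(.05,.07)),('yellow',(.018,.034)),('red',(.045,.07))):
        mm=m[k]&(P[...,2]>hh[0])&(P[...,2]<hh[1])&(P[...,0]>.3)&(P[...,0]<.7)&(P[...,1]>-.3)&(P[...,1]<.3)
        num,l,st,ce=cv2.connectedComponentsWithStats(mm.astype(np.uint8))
        for i in range(1,num):
            if st[i,4]<25: continue
            q=P[l==i]; r=cv2.minAreaRect((q[:,:2]*1000).astype(np.float32))
            print(n,k,hh,st[i].tolist(),np.round(np.median(q,0),3),'rect',np.round(r[0]),np.round(r[1]),round(r[2],1))
    x0,y0=(215,150) if n=='scene' else (215,215)
    im.append(cv2.resize(c['frame'][y0:y0+110,x0:x0+200],None,fx=4,fy=4)[:,:,::-1])
cv2.imwrite('pics/z0.png',cv2.resize(np.vstack(im),(545,600)))
E
```

```text
scene blue (0.14, 0.16) [222, 169, 47, 53, 1295] [ 0.427 -0.166  0.15 ] rect [ 422. -158.] [ 70. 122.] 84.6
scene yellow (0.05, 0.07) [356, 166, 53, 57, 394] [0.502 0.167 0.059] rect [485. 143.] [ 77. 147.] 82.0
scene yellow (0.018, 0.034) [338, 178, 18, 5, 44] [0.398 0.098 0.025] rect [399.  98.] [42.  9.] 53.3
scene red (0.045, 0.07) [326, 227, 51, 27, 192] [0.567 0.018 0.057] rect [566.  23.] [ 16. 126.] 3.9
top blue (0.14, 0.16) [345, 260, 28, 46, 868] [ 0.414 -0.154  0.151] rect [ 416. -156.] [ 69. 117.] 84.2
top yellow (0.05, 0.07) [234, 240, 33, 53, 253] [0.491 0.167 0.059] rect [483. 144.] [ 74. 145.] 81.5
top yellow (0.018, 0.034) [267, 241, 15, 6, 28] [0.55  0.082 0.026] rect [552.  79.] [ 8. 43.] 18.0
top yellow (0.018, 0.034) [261, 292, 13, 10, 27] [0.396 0.099 0.028] rect [396.  99.] [43.  5.] 53.0
top red (0.045, 0.07) [277, 234, 37, 6, 69] [0.563 0.015 0.058] rect [563.  15.] [  7. 104.] 5.0
```

View pics/z0.png

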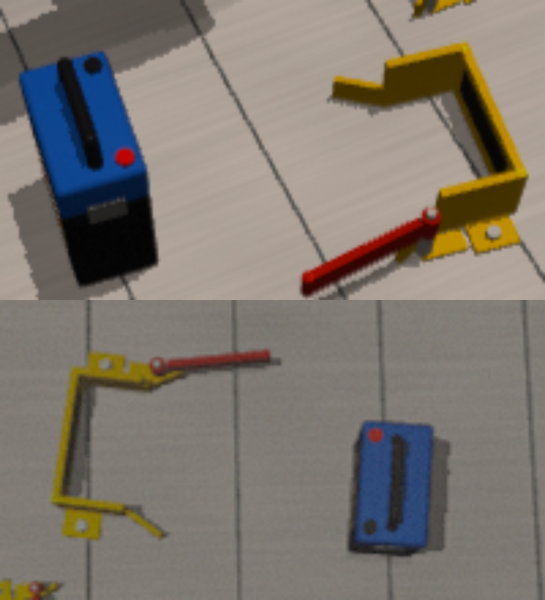

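```bash
cat > g.py <<'E'
import numpy as np
from scipy.spatial.transform import Rotation as R
from rig import bot
TH=81.7; B0=np.array([.4832,.1381])
def b2w(x,y,th=TH):  # mm bracket -> m world
    a=np.radians(th);return B0+np.array([x*np.cos(a)-y*np.sin(a),x*np.sin(a)+y*np.cos(a)])/1000
def w2b(p,th=TH):
    a=np.radians(th);d=(np.asarray(p)[:2]-B0)*1000;return np.array([d[0]*np.cos(a)+d[1]*np.sin(a),-d[0]*np.sin(a)+d[1]*np.cos(a)])
def rot(yaw,t):
    a=np.radians(yaw);t=np.radians(t);f=np.array([np.cos(a),np.sin(a),0]);z=np.array([np.sin(a),-np.cos(a),0])
    x=np.sin(t)*f-np.cos(t)*np.array([0,0,1.]);return np.stack([x,np.cross(z,x),z],1)
def delta(tip,yaw,t):  # tip in m world
    s=bot.read_state();M=rot(yaw,t);T=np.asarray(tip)-.182*M[:,0]
    rv=R.from_matrix(M@s['tcp_rot'].T).as_rotvec(degrees=True)
    d=(T-s['position'])*1000
    print('turn',np.round(rv,1),np.linalg.norm(rv).round(1),'shift',np.round(d,1),np.linalg.norm(d).round(1),'TCP',T.round(3))
def now():
    s=bot.read_state();M=s['tcp_rot'];tip=s['position']+.182*M[:,0]
    f=M[:,1];print('t',s['time_s'],'tip',tip.round(4),'tip_b',w2b(tip).round(1),'yaw',np.degrees(np.arctan2(M[0,2],-M[1,2])).round(2),'tilt',np.degrees(np.arccos(-M[2,0])).round(2),'F',np.round(s['force'],1),'J',np.round(s['joint_positions'],1))
E
python3 - <<'E'
from g import *
print(b2w(-46,-85),w2b((.4185,-.157)))
now()
p=b2w(-301-35-80,22)
delta([*p,.22],84.4,0)
delta([*p,.22],84.4,30)
E
```

```text
[0.56066931 0.08031154] [-301.34890656   21.42280364]
t 0.1 tip [ 0.1623 -0.6029  0.2219] tip_b [-779.5  210.6] yaw 15.06 tilt 0.11 F [-0.5 -0.3 -0.4] J [-85.2  30.3  82.2  -0.   67.7 -10.2]
turn [-0.1 -0.1 69.3] 69.3 shift [239.  332.9  -1.9] 409.8 TCP [ 0.401 -0.27   0.402]
turn [ 24.2 -20.7  67.6] 74.8 shift [230.1 242.3 -26.2] 335.2 TCP [ 0.392 -0.361  0.378]
```

step_arm([
  [[2,-1.7,5.6,19,20,0,65],[4,-3.5,11.3,38,40,0,65],[6,-5.2,16.9,57,60,0,65],[8,-6.9,22.5,77,81,0,65],[10.1,-8.6,28.2,96,101,0,65],[12.1,-10.3,33.8,115,121,0,65],[14.1,-12.1,39.4,134,141,0,65],[16.1,-13.8,45,153,161,0,65],[18.1,-15.5,50.7,172,182,0,65],[20.2,-17.2,56.3,192,202,-5,65],[22.2,-19,62,211,222,-15,65],[24.2,-20.7,67.6,230,242,-26,65]],
])

```text
time_s: 1.1
position: [0.3932, -0.3605, 0.3787]
tcp_rot: [[0.051, 0.08, 0.995], [0.498, 0.862, -0.095], [-0.866, 0.5, 0.004]]
force: [0.9, -0.0, 0.3]
opening: 0.749
```

```bash
python3 - <<'E'
from g import *
from h import *
now()
p=b2w(-301-35-45,22)
delta([*p,.03],84.4,30)
for n in ('scene','top'):
    c=bot.capture(n); cv2.imwrite(f'pics/{n}1.png',c['frame'][:,:,::-1]); np.savez(f'{n}1.npz',**c)
a=cv2.imread('pics/scene1.png');b=cv2.imread('pics/top1.png')
cv2.imwrite('pics/z1.png',np.vstack([cv2.resize(a[80:280,120:420],(450,300)),cv2.resize(b[200:400,200:500],(450,300))]))
E
```

```text
t 1.1 tip [ 0.4025 -0.2699  0.2211] tip_b [-415.4   21. ] yaw 84.56 tilt 30.03 F [ 0.9 -0.   0.3] J [-58.7  29.2  92.3  17.7  83.6 -59.2]
turn [-0.   0.2 -0.2] 0.3 shift [   4.3   34.2 -191.1] 194.2 TCP [ 0.398 -0.326  0.188]
```

View pics/z1.png

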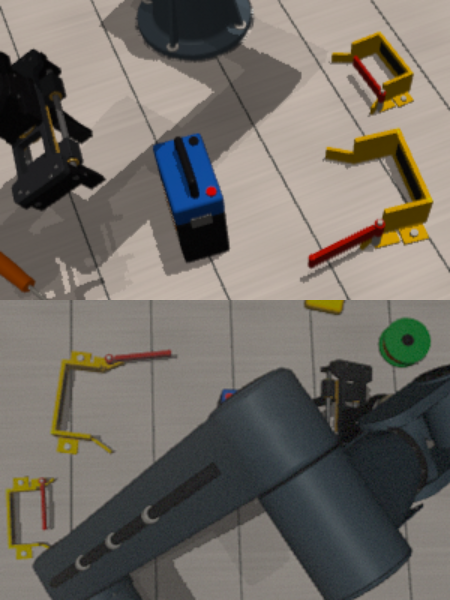

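step_arm([
  [[0,0,0,0,0,-35,65],[0,0,0,0,0,-70,65],[0,0,0,0,0,-105,65],[0,0,0,1,5,-140,65],[0,0,0,2,15,-165,65],[0,0,0,3,24,-183,65],[0,0,0,4,34,-191,65],[0,0,0,4,34,-191,65]],
])

```text
time_s: 1.87
position: [0.3954, -0.326, 0.1858]
tcp_rot: [[0.048, 0.087, 0.995], [0.501, 0.859, -0.1], [-0.864, 0.504, -0.002]]
force: [-0.1, -0.1, 0.5]
opening: 0.748
```

```bash
python3 - <<'E'
from g import *
from h import *
now()
c=bot.capture('scene'); cv2.imwrite('pics/z2.png',cv2.resize(c['frame'][100:300,100:420],(800,500))[:,:,::-1])
P=pts(c);m=masks(c)
mm=m['blue']&(P[...,2]>.143)&(P[...,2]<.16)&(P[...,0]<.6)
q=P[mm];r=cv2.minAreaRect((q[:,:2]*1000).astype(np.float32));print(r)
E
```

```text
t 1.8667 tip [ 0.4042 -0.2348  0.0285] tip_b [-380.4   24.4] yaw 84.28 tilt 30.24 F [-0.1 -0.1  0.5] J [-56.5  45.9 101.3  21.7  59.  -66.3]
((421.2327575683594, -158.1670684814453), (70.233154296875, 119.68697357177734), 83.79623413085938)
```

View pics/z2.png

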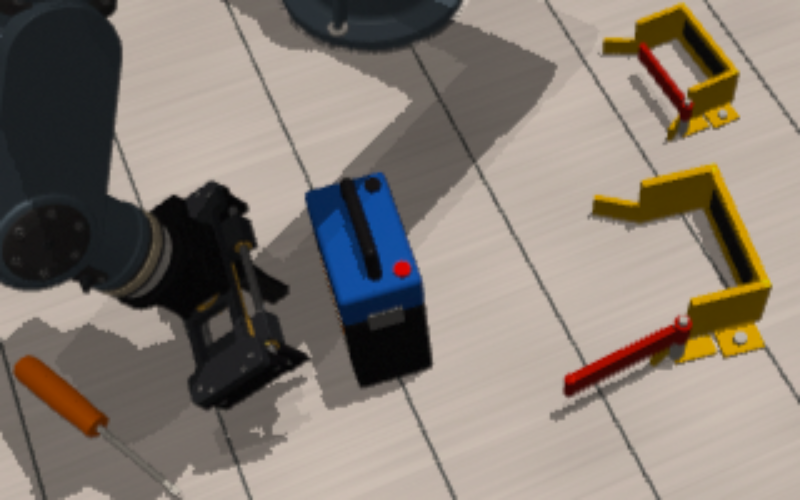

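step_arm([
  [[0,0,0,1,8,1,65],[0,0,0,1.5,16,1,65],[0,0,0,2,23,1,65],[0,0,0,2.5,28,1,65],[0,0,0,3,32,1,65],[0,0,0,3.5,35,1,65],[0,0,0,3.8,38,1,65],[0,0,0,4,41,1,65],[0,0,0,4.4,44,1,65],[0,0,0,4.7,47,1,65],[0,0,0,5,50,1,65],[0,0,0,5,50,1,65]],
])

```text
time_s: 2.92
position: [0.402, -0.2835, 0.1902]
tcp_rot: [[0.054, 0.08, 0.995], [0.481, 0.872, -0.097], [-0.875, 0.484, 0.009]]
force: [-7.6, -17.8, 9.5]
opening: 0.745
```

```bash
cat > look.py <<'E'
import sys
from g import *
from h import *
now()
c=bot.capture('scene'); cv2.imwrite(sys.argv[1],cv2.resize(c['frame'][100:300,150:470],(800,500))[:,:,::-1])
P=pts(c);m=masks(c)
mm=m['blue']&(P[...,2]>.143)&(P[...,2]<.16)&(P[...,0]<.6)
q=P[mm];r=cv2.minAreaRect((q[:,:2]*1000).astype(np.float32));print('box',np.round(r[0],1),np.round(r[1],1),round(r[2],1),'z',q[:,2].mean().round(4),q[:,2].std().round(4),'in bracket (scene)',w2b((np.array(r[0])-[1,-.6])/1000).round(1))
E
python3 look.py pics/z3.png
```

```text
t 2.9167 tip [ 0.4119 -0.196   0.0309] tip_b [-340.9   22.3] yaw 84.46 tilt 28.93 F [ -7.6 -17.8   9.5] J [-53.2  44.5 105.2  24.   54.7 -66. ]
box [ 422.1 -155. ] [ 69.6 122.4] 84.5 z 0.1497 0.0018 in bracket (scene) [-298.4   19.2]
```

View pics/z3.png

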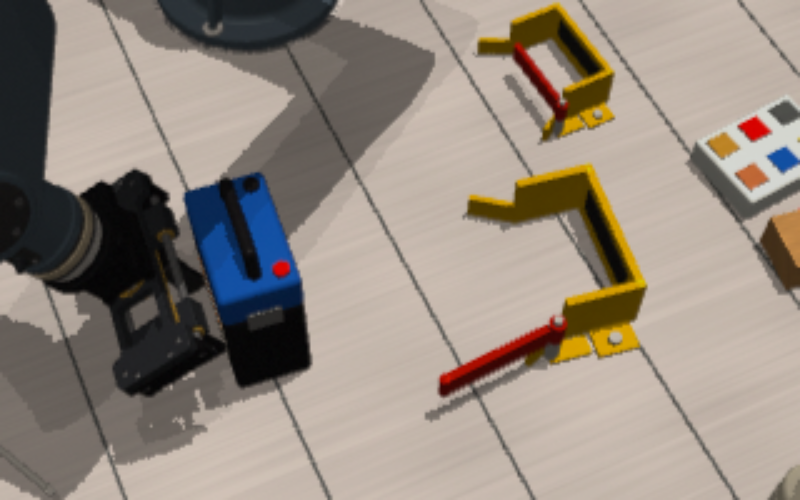

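step_arm([
  [[0,0,-0.1,1.4,5,0,65],[0,0,-0.2,2.8,11,0,65],[0,0,-0.3,4.2,17,0,65],[0,0,-0.4,5.6,23,0,65],[0,0,-0.5,7,29,0,65],[0,0,-0.6,8.5,35,0,65],[0,0,-0.7,10,41,0,65],[0,0,-0.8,11.5,47,0,65],[0,0,-0.9,13,53,0,65],[0,0,-1,14.5,59,0,65],[0,0,-1.1,16,65,0,65],[0,0,-1.2,17.5,71,0,65]],
])

```text
time_s: 3.97
position: [0.4213, -0.2136, 0.1902]
tcp_rot: [[0.071, 0.099, 0.993], [0.477, 0.871, -0.121], [-0.876, 0.482, 0.014]]
force: [-7.3, -23.2, 13.2]
opening: 0.748
```

```bash
python3 look.py pics/z4.png
```

```text
t 3.9667 tip [ 0.4342 -0.1268  0.0307] tip_b [-269.2   10.3] yaw 83.04 tilt 28.83 F [ -7.3 -23.2  13.2] J [-46.4  43.7 109.4  29.9  49.7 -63.8]
box [447.4 -86.3] [ 70.1 121.2] 83.0 z 0.1497 0.0019 in bracket (scene) [-226.8    4.1]
```

View pics/z4.png

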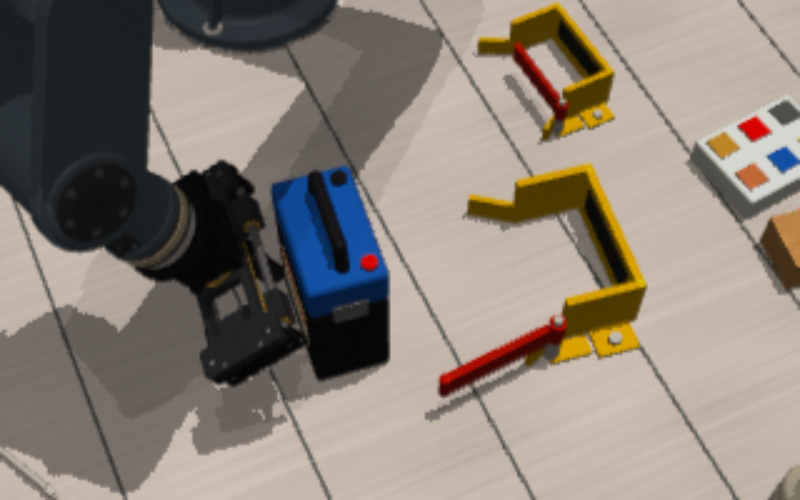

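step_arm([
  [[0,0,-0.1,1,6,0,65],[0,0,-0.2,2,12,0,65],[0,0,-0.3,3,18,0,65],[0,0,-0.4,4,24,0,65],[0,0,-0.5,5,30,0,65],[0,0,-0.7,5.7,36,0,65],[0,0,-0.8,6.5,42,0,65],[0,0,-0.9,7.5,48,0,65],[0,0,-1,8.4,54,0,65],[0,0,-1.1,9.3,60,0,65],[0,0,-1.2,10.2,66,0,65],[0,0,-1.3,11,72,0,65]],
])

```text
time_s: 5.02
position: [0.4334, -0.1412, 0.1898]
tcp_rot: [[0.086, 0.12, 0.989], [0.476, 0.867, -0.147], [-0.875, 0.483, 0.017]]
force: [-5.1, -23.4, 13.5]
opening: 0.747
```

```bash
python3 look.py pics/z5.png
```

```text
t 5.0167 tip [ 0.449  -0.0546  0.0305] tip_b [-195.6    6. ] yaw 81.56 tilt 28.92 F [ -5.1 -23.4  13.5] J [-39.   43.3 113.3  37.   44.8 -62.3]
box [462.1 -14.7] [ 69.9 121.7] 81.4 z 0.1496 0.0019 in bracket (scene) [-1.538e+02 -1.000e-01]
```

View pics/z5.png

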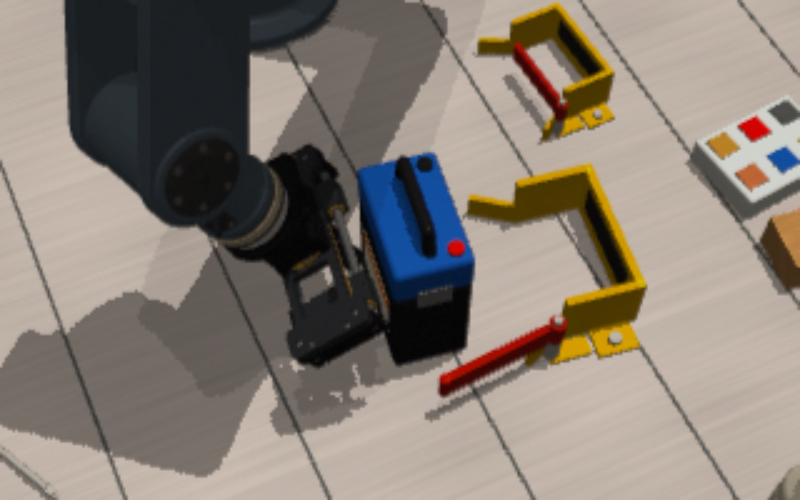

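step_arm([
  [[0,0,0,0.9,6,0,65],[0,0,0,1.8,12,0,65],[0,0,0,2.6,18,0,65],[0,0,0,3.5,24,0,65],[0,0,0,4.4,30,0,65],[0,0,0,5.3,36,0,65],[0,0,0,6.1,42,0,65],[0,0,0,7,48,0,65],[0,0,0,7.9,54,0,65],[0,0,0,8.7,60,0,65],[0,0,0,9.6,66,0,65],[0,0,0,10.5,72,0,65]],
])

```text
time_s: 6.07
position: [0.4442, -0.0682, 0.1896]
tcp_rot: [[0.087, 0.121, 0.989], [0.478, 0.866, -0.148], [-0.874, 0.485, 0.017]]
force: [-3.6, -22.4, 11.4]
opening: 0.744
```

```bash
python3 look.py pics/z6.png
```

```text
t 6.0667 tip [0.4599 0.0188 0.0305] tip_b [-121.4    5.8] yaw 81.49 tilt 29.06 F [ -3.6 -22.4  11.4] J [-30.6  43.1 115.6  43.8  41.2 -60.8]
box [472.5  58.9] [ 70.3 122.1] 80.9 z 0.1496 0.0018 in bracket (scene) [-79.4   0.2]
```

View pics/z6.png

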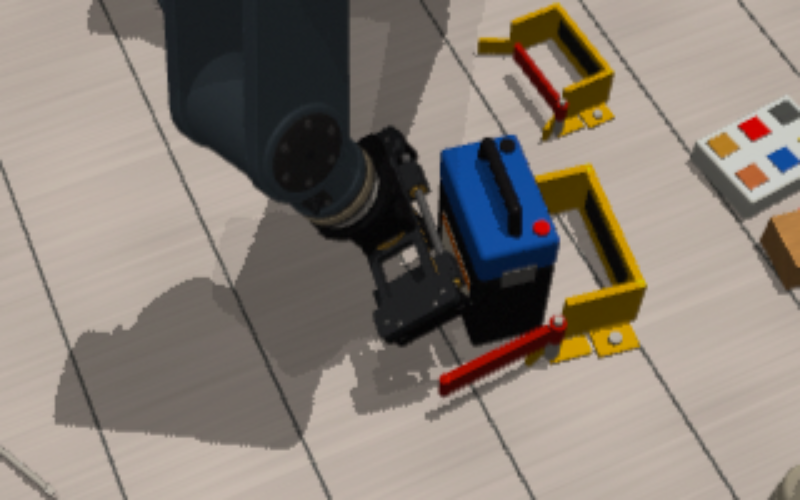

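step_arm([
  [[0,0,0,0.7,5,0,65],[0,0,0,1.5,10,0,65],[0,0,0.1,2.2,15,0,65],[0,0,0.1,2.9,20,0,65],[0,0,0.2,3.6,25,0,65],[0,0,0.2,4.4,30,0,65],[0,0,0.2,5.1,35,0,65],[0,0,0.3,5.8,40,0,65],[0,0,0.3,6.5,45,0,65],[0,0,0.3,7.3,50,0,65],[0,0,0.3,8,55,0,65],[0,0,0.3,8.7,60,0,65]],
])

```text
time_s: 7.12
position: [0.4525, -0.0072, 0.1894]
tcp_rot: [[0.083, 0.117, 0.99], [0.481, 0.865, -0.143], [-0.873, 0.488, 0.016]]
force: [-2.6, -20.7, 9.3]
opening: 0.748
```

```bash
python3 look.py pics/z7.png
```

```text
t 7.1167 tip [0.4676 0.0803 0.0305] tip_b [-59.4   7.1] yaw 81.78 tilt 29.2 F [ -2.6 -20.7   9.3] J [-22.9  43.1 116.2  49.1  39.  -58.7]
box [480.8 119.4] [ 69.8 120.5] 81.9 z 0.1496 0.0018 in bracket (scene) [-18.4   0.8]
```

View pics/z7.png

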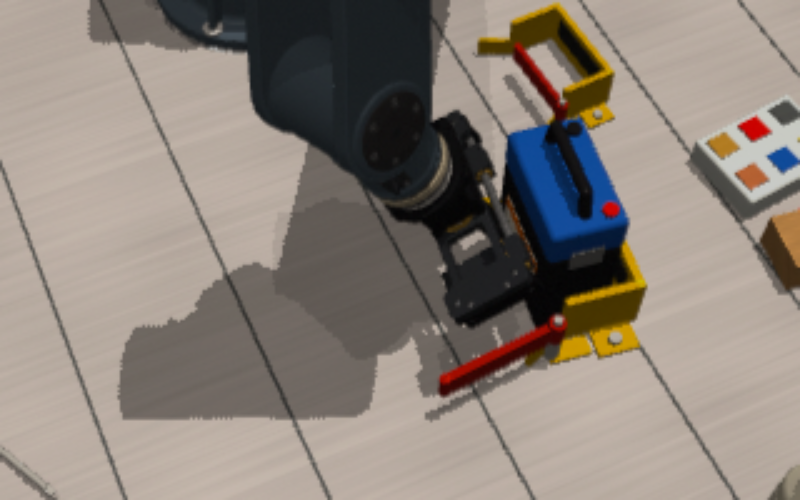

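step_arm([
  [[0,0,0,0.4,3,0,65],[0,0,0,0.9,6,0,65],[0,0,0,1.3,9,0,65],[0,0,0,1.6,11,0,65],[0,0,0,1.9,13,0,65],[0,0,0,2.2,15,0,65],[0,0,0,2.3,16,0,65]],
])

```text
time_s: 7.75
position: [0.4545, 0.0091, 0.1893]
tcp_rot: [[0.082, 0.117, 0.99], [0.482, 0.865, -0.143], [-0.872, 0.488, 0.015]]
force: [-2.8, -21.4, 9.3]
opening: 0.746
```

```bash
python3 look.py pics/z8.png
```

```text
t 7.75 tip [0.4695 0.0968 0.0305] tip_b [-42.8   7.6] yaw 81.79 tilt 29.25 F [ -2.8 -21.4   9.3] J [-20.8  43.1 116.2  50.4  38.5 -57.9]
box [483.  136.5] [ 70.1 120.8] 81.1 z 0.1496 0.0018 in bracket (scene) [-1.2  1. ]
```

step_arm([
  [[0,0,0,0.1,1,0,65],[0,0,0,0.3,2,0,65],[0,0,0,0.3,2,0,65]],
])

```text
time_s: 8.05
position: [0.4546, 0.0102, 0.1895]
tcp_rot: [[0.083, 0.117, 0.99], [0.479, 0.866, -0.142], [-0.874, 0.486, 0.016]]
force: [-5.4, -27.2, 14.0]
opening: 0.751
```

step_arm([
  [[0,0,0,0.1,1,0,65],[0,0,0,0.3,2,0,65],[0,0,0,0.3,2,0,65]],
])

```text
time_s: 8.3
position: [0.4545, 0.0111, 0.1898]
tcp_rot: [[0.084, 0.116, 0.99], [0.476, 0.868, -0.142], [-0.876, 0.483, 0.017]]
force: [-9.5, -37.3, 19.1]
opening: 0.746
```

```bash
python3 look.py pics/z9.png
```

```text
t 8.3 tip [0.4698 0.0977 0.0304] tip_b [-41.9   7.5] yaw 81.82 tilt 28.89 F [ -9.5 -37.3  19.1] J [-20.5  43.  116.3  50.4  38.  -57.7]
box [483.  136.4] [ 69.9 121.1] 81.6 z 0.1496 0.0018 in bracket (scene) [-1.3  1.1]
```

View pics/z9.png

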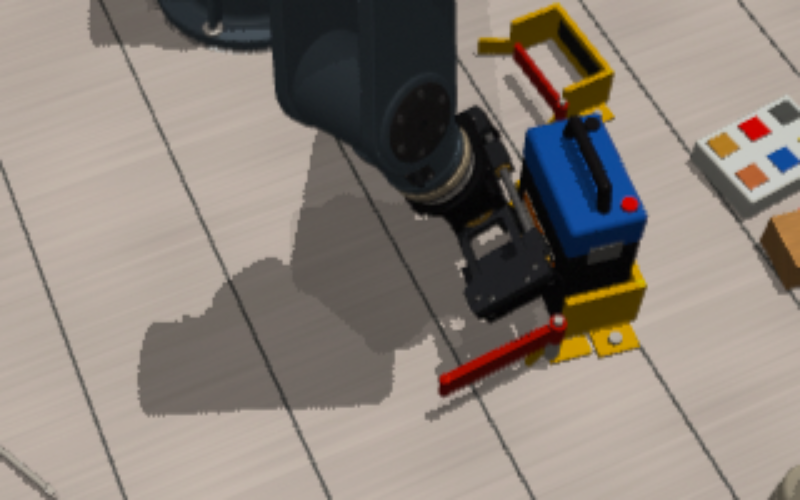

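step_arm([
  [[0,0,0,-1,-8,0,65],[0,0,0,-3,-20,0,65],[0,0,0,-6,-40,0,65],[0,0,0,-10,-65,5,65],[0,0,0,-13,-90,20,65],[0,0,0,-16,-110,50,40],[0,0,0,-16,-110,85,20],[0,0,0,-16,-110,110,0],[0,0,0,-16,-110,110,0]],
])

```text
time_s: 9.1
position: [0.4368, -0.0934, 0.3025]
tcp_rot: [[0.077, 0.116, 0.99], [0.491, 0.86, -0.139], [-0.867, 0.497, 0.01]]
force: [0.3, -0.2, -0.4]
opening: 0.524
```

```bash
python3 look.py pics/z10.png; python3 - <<'E'
from g import *
from h import *
for n in ('scene','top'):
    c=bot.capture(n);P=pts(c);m=masks(c)
    mm=m['red']&(P[...,2]>.045)&(P[...,2]<.066)&(P[...,0]>.5)&(P[...,0]<.65)&(P[...,1]>-.1)&(P[...,1]<.12)
    num,l,st,ce=cv2.connectedComponentsWithStats(mm.astype(np.uint8))
    i=1+st[1:,4].argmax();q=P[l==i][:,:2];v=cv2.fitLine((q*1000).astype(np.float32),cv2.DIST_HUBER,0,.01,.01).ravel()
    k=[q[q[:,1].argmin()],q[q[:,1].argmax()]]
    print(n,st[i],v.round(3),'ends w',np.round(k,3),'b',[w2b(a).round(1) for a in k])
    cv2.imwrite(f'pics/{n}10.png',c['frame'][:,:,::-1])
E
```

```text
t 9.1 tip [ 0.4509 -0.0039  0.1447] tip_b [-145.2   11.5] yaw 82.02 tilt 29.83 F [ 0.3 -0.2 -0.4] J [-34.   29.2 112.5  32.7  56.6 -48.8]
box [483.7 136.5] [ 69.8 121.8] 81.8 z 0.1496 0.0018 in bracket (scene) [-1.1  0.3]
scene [326 227  51  27 195] [ 6.80000e-02 -9.98000e-01  5.66813e+02  2.03430e+01] ends w [[ 0.57  -0.039]
 [ 0.564  0.087]] b [array([-162.4, -111.4]), array([-39.3, -87.3])]
top [287 235  19   4  40] [ 5.9000e-02 -9.9800e-01  5.6259e+02  1.1696e+01] ends w [[ 0.563 -0.014]
 [ 0.562  0.038]] b [array([-138.9, -100.5]), array([-87.5, -92.6])]
```

View pics/z10.png

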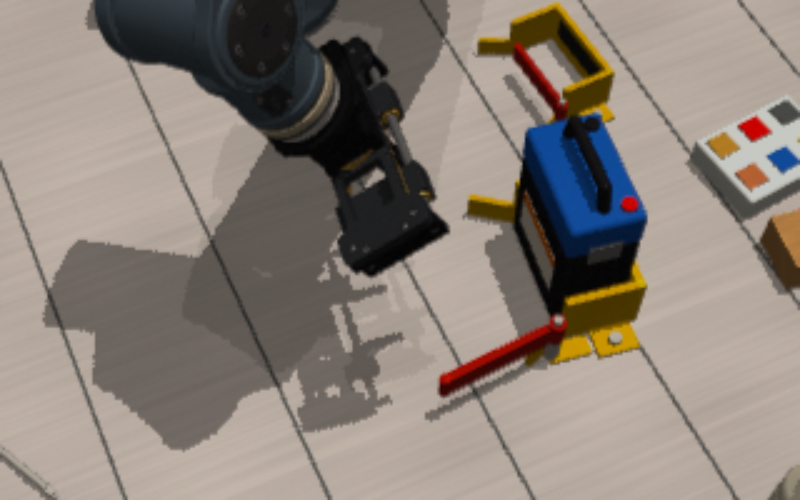

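```bash
python3 - <<'E'
from g import *
p=b2w(-130,-150)
delta([*p,.145],81.7,30); delta([*p,.031],81.7,30)
prev=None
for q in np.linspace(1.85,-.04,19):
    off=4+11*abs(np.cos(q))+15*abs(np.sin(q))+ (25 if q>1.82 else 0)
    b=np.array([-46,-85])+95*np.array([-np.sin(q),np.cos(q)])-off*np.array([np.cos(q),np.sin(q)])
    w=b2w(*b); print(round(q,2),b.round(1),((w-p)*1000).round(1))
E
```

```text
turn [ 0.1  0.1 -0.4] 0.4 shift [163.9  -9.9   3.9] 164.2 TCP [ 0.6   -0.102  0.303]
turn [ 0.1  0.1 -0.4] 0.4 shift [ 163.9   -9.9 -110.1] 197.7 TCP [ 0.6   -0.102  0.189]
1.85 [-124.5 -155.8] [6.6 4.6]
1.74 [-136.  -121.8] [-28.7  -1.8]
1.64 [-139.4 -111.2] [-39.7  -3.7]
1.54 [-141.6 -101. ] [-50.2  -4.4]
1.43 [-142.9  -91.9] [-59.4  -4.4]
1.33 [-143.3  -82.5] [-68.7  -3.4]
1.22 [-142.7  -72.9] [-78.1  -1.5]
1.12 [-141.1  -63.2] [-87.5   1.5]
1.01 [-138.4  -53.6] [-96.6   5.6]
0.9 [-134.7  -44.1] [-105.5   10.7]
0.8 [-129.8  -34.9] [-113.9   16.8]
0.7 [-123.8  -26.2] [-121.6   24. ]
0.59 [-116.7  -18. ] [-128.7   32.2]
0.48 [-108.6  -10.6] [-134.8   41.3]
0.38 [-99.6  -4.1] [-140.    51.1]
0.27 [-89.8   1.4] [-144.    61.7]
0.17 [-79.2   5.7] [-146.7   72.7]
0.06 [-68.1   8.8] [-148.2   84.2]
-0.04 [-57.8  10.5] [-148.4   94.6]
```

step_arm([
  [[0,0,0,33,-2,2,0],[0,0,0,66,-4,4,0],[0,0,0,99,-6,4,0],[0,0,0,132,-8,4,0],[0,0,0,164,-10,4,0],[0,0,0,164,-10,-30,0],[0,0,0,164,-10,-65,0],[0,0,0,164,-10,-95,0],[0,0,0,164,-10,-110,0],[0,0,0,164,-10,-110,0]],
])

```text
time_s: 10.08
position: [0.5982, -0.1014, 0.1836]
tcp_rot: [[0.062, 0.122, 0.991], [0.498, 0.856, -0.137], [-0.865, 0.502, -0.008]]
force: [-0.1, 0.2, -0.0]
opening: 0.005
```

```bash
python3 look.py pics/z11.png; python3 -c "
from rig import bot;print(bot.read_state()['opening'])"
```

```text
t 10.0833 tip [ 0.6095 -0.0108  0.0262] tip_b [-129.1 -146.4] yaw 82.12 tilt 30.14 F [-0.1  0.2 -0. ] J [-25.9  48.4  91.9  35.1  55.8 -42.1]
box [483.2 136.1] [ 69.7 121.4] 81.6 z 0.1496 0.0018 in bracket (scene) [-1.5  0.8]
0.0008527186838818057
```

View pics/z11.png

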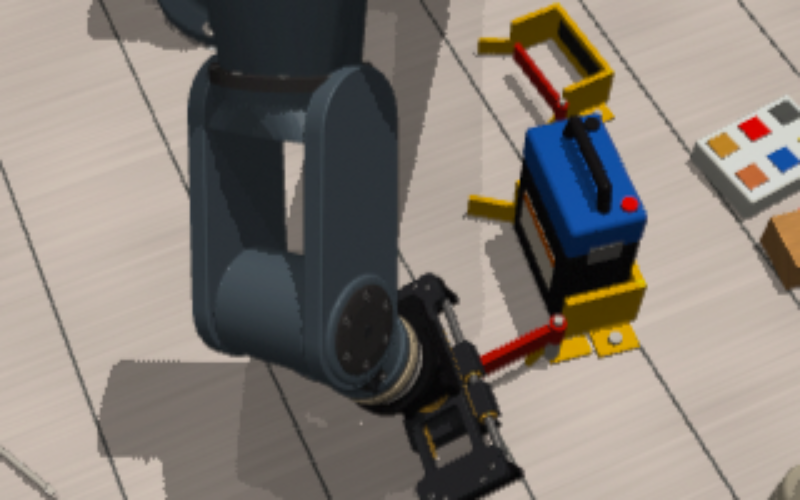

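step_arm([
  [[0,0,0,-10,-1,6,0],[0,0,0,-20,-1,7,0],[0,0,0,-29,-2,7,0],[0,0,0,-40,-4,7,0],[0,0,0,-50,-4,7,0],[0,0,0,-60,-4,7,0],[0,0,0,-69,-3,7,0],[0,0,0,-78,-2,7,0],[0,0,0,-88,1,7,0],[0,0,0,-97,6,7,0]],
])

```text
time_s: 10.97
position: [0.5024, -0.0968, 0.196]
tcp_rot: [[0.072, 0.118, 0.99], [0.494, 0.858, -0.138], [-0.867, 0.499, 0.003]]
force: [2.0, 0.5, 0.3]
opening: 0.004
```

```bash
python3 look.py pics/z12.png
```

```text
t 10.9667 tip [ 0.5155 -0.0069  0.0383] tip_b [-138.9  -52.9] yaw 82.04 tilt 29.94 F [2.  0.5 0.3] J [-30.1  43.8 105.9  37.8  49.1 -52.1]
box [482.9 136.8] [ 69.3 121. ] 81.6 z 0.1496 0.0018 in bracket (scene) [-0.9  1.2]
```

View pics/z12.png

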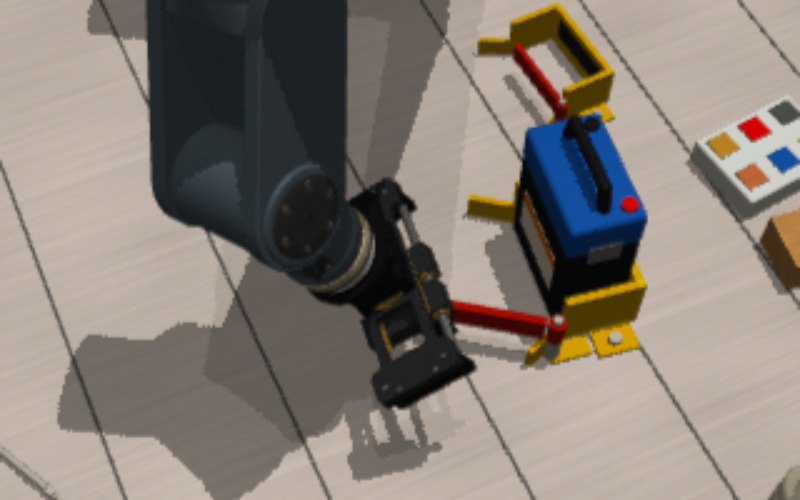

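step_arm([
  [[0,0,0,-9,5,-3,0],[0,0,0,-17,11,-3,0],[0,0,0,-25,18,-3,0],[0,0,0,-32,26,-3,0],[0,0,0,-38,35,-3,0],[0,0,0,-43,45,-3,0],[0,0,0,-47,56,-3,0],[0,0,0,-50,67,-3,0],[0,0,0,-51,74,-3,0],[0,0,0,-51,79,-3,0]],
])

```text
time_s: 11.85
position: [0.4514, -0.016, 0.1928]
tcp_rot: [[0.069, 0.117, 0.991], [0.495, 0.858, -0.136], [-0.866, 0.5, 0.001]]
force: [-0.6, -1.7, -0.3]
opening: 0.006
```

```bash
python3 look.py pics/z13.png
```

```text
t 11.85 tip [0.4639 0.0741 0.0351] tip_b [-66.1   9.9] yaw 82.19 tilt 30.0 F [-0.6 -1.7 -0.3] J [-24.2  42.8 115.9  47.1  40.9 -57.8]
box [482.5 137.2] [ 70.4 121.7] 80.9 z 0.1496 0.0018 in bracket (scene) [-0.5  1.7]
```

View pics/z13.png

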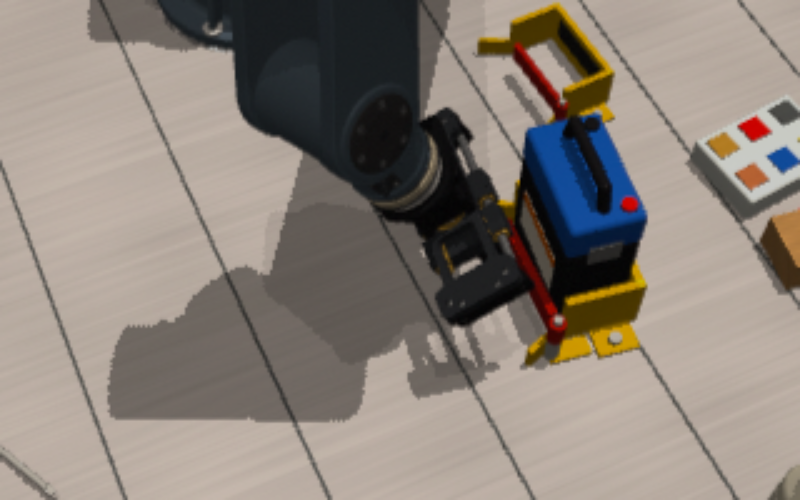

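step_arm([
  [[0,0,0,0.3,2,0,0],[0,0,0,0.6,4,0,0],[0,0,0,0.9,6,0,0],[0,0,0,1,7,0,0],[0,0,0,1,7,0,0]],
])

```text
time_s: 12.32
position: [0.453, -0.0105, 0.1927]
tcp_rot: [[0.07, 0.118, 0.99], [0.495, 0.858, -0.138], [-0.866, 0.5, 0.002]]
force: [0.0, 0.3, 0.6]
opening: 0.005
```

step_arm([
  [[0,0,0,0.3,2,0,0],[0,0,0,0.6,4,0,0],[0,0,0,0.6,4,0,0]],
])

```text
time_s: 12.57
position: [0.4536, -0.0073, 0.1928]
tcp_rot: [[0.071, 0.117, 0.991], [0.492, 0.86, -0.137], [-0.868, 0.497, 0.004]]
force: [-3.6, -8.9, 3.3]
opening: 0.003
```

```bash
python3 look.py pics/z14.png
```

```text
t 12.5667 tip [0.4665 0.0822 0.0348] tip_b [-57.7   8.5] yaw 82.13 tilt 29.78 F [-3.6 -8.9  3.3] J [-23.   42.7 115.8  47.8  40.4 -57.3]
box [483.2 136.8] [ 70.  120.5] 81.3 z 0.1495 0.0018 in bracket (scene) [-0.8  0.9]
```

View pics/z14.png

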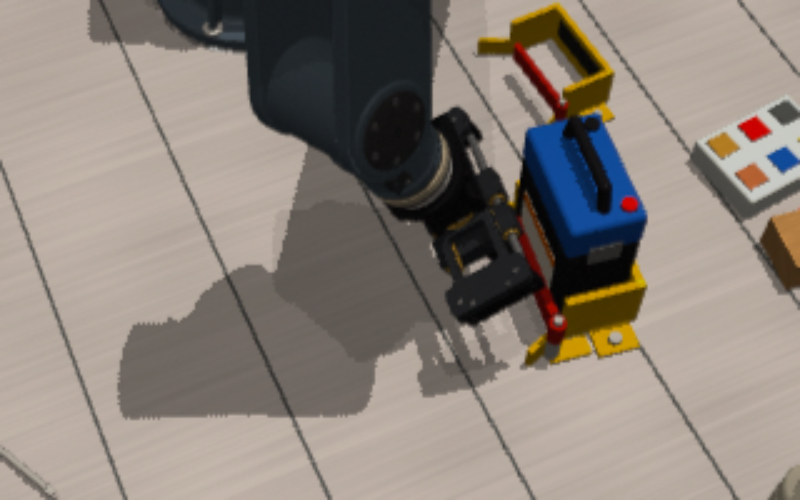

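step_arm([
  [[0,0,0,-1,-6,0,0],[0,0,0,-3,-20,0,0],[0,0,0,-6,-40,0,0],[0,0,0,-10,-70,5,0],[0,0,0,-15,-105,20,0],[0,0,0,-20,-140,50,0],[0,0,0,-20,-150,85,0],[0,0,0,-20,-150,110,0],[0,0,0,-20,-150,110,0]],
])

```text
time_s: 13.37
position: [0.4345, -0.1585, 0.3068]
tcp_rot: [[0.078, 0.117, 0.99], [0.491, 0.86, -0.14], [-0.868, 0.497, 0.01]]
force: [0.6, 0.4, -0.7]
opening: 0.008
```

```bash
python3 look.py pics/z15.png; python3 - <<'E'
from g import *
from h import *
c=bot.capture('scene');P=pts(c);m=masks(c)
mm=m['red']&(P[...,2]>.04)&(P[...,2]<.066)&(P[...,0]>.44)&(P[...,0]<.6)&(P[...,1]>0)&(P[...,1]<.12)
q=P[mm][:,:2];v=cv2.fitLine((q*1000).astype(np.float32),cv2.DIST_HUBER,0,.01,.01).ravel()
print(len(q),v,'bar angle',np.degrees(np.arctan2(v[1],v[0])),'vs shut',TH+90-180)
E
```

```text
t 13.3667 tip [ 0.4487 -0.0692  0.1488] tip_b [-210.1    4.2] yaw 81.93 tilt 29.8 F [ 0.6  0.4 -0.7] J [-40.7  29.9 109.   28.9  61.2 -51.4]
box [482.7 136.5] [ 70.5 122.3] 81.0 z 0.1495 0.0018 in bracket (scene) [-1.2  1.4]
180 [ 9.8812050e-01 -1.5368105e-01  5.0707901e+02  8.6896049e+01] bar angle -8.840311 vs shut -8.300000000000011
```

View pics/z15.png

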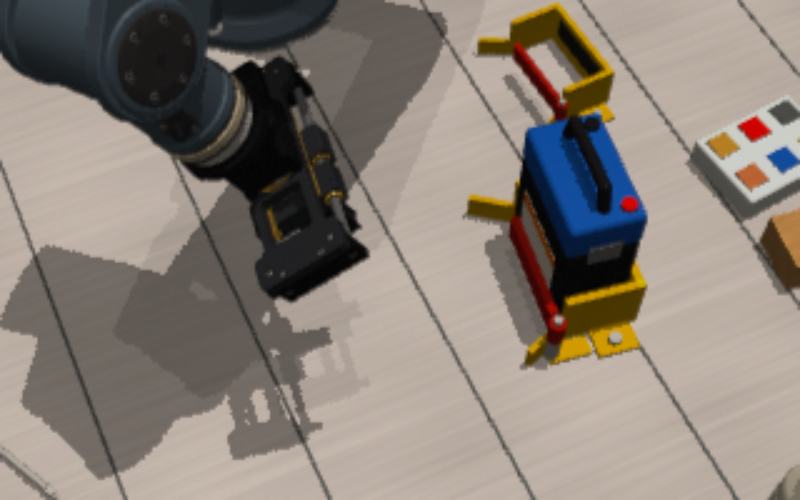

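```bash
python3 -c "
from rig import bot;print(bot.hand_in())"
```

```text
the job is handed in; nothing more can be done
None
```

The battery box is fully home in the larger yellow bracket and the red bar is shut behind it. I handed the job in at about 13.4 s, and it reports no verdict.

I pushed the box low down, about 35 mm above the table, with both fingertips and the tool tilted 30°. I steered out its initial 20 mm offset and 2.5° skew on the way in. Against the back stop the push force rose from about 21 to 37 N with the box no longer moving. I then swept the bar shut with the closed fingertips, pressed it to about 9 N at its stop, and backed away.

**Last checks:**
- **Box:** measured at x about -1.2 mm and y about +1.4 mm in the bracket frame, within the roughly 2 mm camera accuracy. It is within about 1° of square, and the lid is level at 150 mm.
- **Bar:** its line is within about 0.6° (0.01 rad) of shut.
- **Robot:** clear of everything, with only sensor noise on the wrist force.
- **Bystanders:** the arm's path stayed clear of them and I saw no sign of contact, but I did not re-measure their positions.

No check failed. The two cameras disagreed by up to 6 mm on the box's starting position. I used the scene camera for the later checks because the arm was blocking the top view of the box.

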